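# Reset the coffee mill with the long T-key

### The job

Take the long T-key from its stand, lower it down the coffee mill's throat until its socket is fully home over the square stem at the bottom, and with it turn the stem until the pointer on the throat's rim points at the ball-headed stud, not the square-headed one. Then draw the key out and hang it back on its stand by its crossbar, leaving the pointer where you set it. Do not turn the pointer or sleeve with the gripper itself, and leave the other things on the counter alone.

Things in the scene. Friction and masses are not known exactly. Their poses are not given: they have to be found in the camera images.
- mill: Counter coffee mill, fixed: dark wooden box 150 x 150 mm on a 180 x 180 x 15 mm plinth, with a cast-iron neck carrying a round rim disc (radius 82 mm, upper face 114 mm above the table). In its middle is an open vertical shaft, the throat. Origin: centre of the underside, on the table; z up along the throat's axis.
- adjuster: Steel sleeve lining the throat, one part with the square stem and the pointer. Turns about the throat's vertical axis, stiffly (0.15 N m), up to 1.5 rad either way from where its x meets the mill's x; stays where left. Origin: centre of its floor, at the stem's root, 20 mm above the table; z up; x points where the pointer points; the stem's flats face x and y.
- throat_rim (a point): Centre of the throat's mouth, 125 mm above the table. The sleeve is 64 mm wide inside and 105 mm deep. The pointer is a small silver tongue on the sleeve's rim, reaching about 60 mm from the axis.
- stem_top (a point): Centre of the top of the brass square stem that stands in the middle of the sleeve's floor, 77 mm below the rim. The stem is 22 x 22 mm, straight for 20 mm, then tapers over 8 mm to a 14 x 14 mm top.
- pointer_aim (a point): The point 70 mm from the throat's axis straight out along the pointer, on the circle of the studs; turns with the sleeve. When pointing exactly at a stud it lies at the stud, seen from above. 121 mm above the table.
- ball_stud: Brass stud with a round ball head (18 mm ball, stud 26 mm tall), fixed on the rim disc 70 mm from the throat's axis, 0.95 rad to one side of the mill's x axis (which side varies). The setting wanted. Origin: its foot, 114 mm above the table.
- square_stud: Brass stud with a flat square head (18 x 18 mm, stud 18 mm tall), fixed likewise 0.95 rad to the other side. Not wanted. Origin: its foot.
- key: Long steel T-key, 170 mm, about 0.3 kg, hanging upright on the stand. Crossbar on top, 14 mm round shank, at the foot a square socket 33.5 x 33.5 mm outside, 42 mm tall. Origin: centre of the foot's lower edge; z up, y along the crossbar, socket sides along x and y. Fully home when the foot rests on the sleeve's floor, i.e. this origin meets the adjuster's.
- key_socket (a point): Centre of the roof inside the socket, 32 mm above the key's foot. The socket is open below, 25.5 x 25.5 mm; over the 22 mm stem it has about 1.7 mm of play on each side and 0.17 rad of free turn each way.
- key_bar (a point): Centre of the key's wooden crossbar, 159 mm above the key's foot. The bar is 130 mm long (key's y), 18 mm thick (x), 22 mm tall, flat-sided; pinch it here across its thickness.
- stand: Wooden key stand, fixed: 90 x 150 x 10 mm base, two posts 92 mm apart (centres, along y), each 12 mm (y) by 44 mm (x), with a notch in the top that is open upward and along y, 26 mm wide in x, floor 165 mm and cheeks 177 mm above the table. Origin: centre of the underside; y along the hung crossbar.
- stand_seat (a point): Where the crossbar's centre lies when the key hangs centred on the stand by its bar in both notches, shank between the posts: 176 mm above the table. The key is lifted straight up, and put back from above, either way round.
- crank: Bystander, loose: the mill's removed crank lying flat beside the mill, about 130 mm long: steel bar with a brass boss at one end and an upright wooden knob (45 mm tall) at the other. Origin: underside.
- scoop: Bystander, loose: small brass scoop lying beside the key stand, about 130 mm long, 25 mm tall. Origin: underside.
- brush: Bystander, loose: flat brush lying beside the key stand, about 135 mm long, 20 mm tall. Origin: underside.
- mug: Bystander, loose: white mug, 80 mm wide, 90 mm tall. Origin: underside.
- jar: Bystander, loose: amber glass jar with wooden lid, 84 mm wide, 110 mm tall. Origin: underside.
- tin: Bystander, loose: tall round tin, 90 mm wide, 120 mm tall. Origin: underside.
- tamper: Bystander, loose: steel tamper standing on its 58 mm foot, 85 mm tall. Origin: underside.
Mind the look-alikes: they are no part of the job. Of the things shaped like the key, the steel one is meant.

How it is judged:
By the outcome, as a careful person would: the job done as asked, in the order asked, and still so for the second after the job is handed in, with the robot touching nothing.
It also fails if it takes over 58 s, if anything falls off the work surface, if the arm or the gripper's body presses on something with over 40 N, if the wrist force passes 120 N, or if a joint passes its speed limit or range.

### The arm

A 6-joint arm with a two-finger parallel gripper is mounted at the origin on the work surface. World frame = base frame: x ahead of the robot, y to its left, z up, the work surface at z = 0. Lengths are in m, angles in rad, forces in N, time in s.
With the tool pointing down it reaches from about 0.35 to 0.85 m from the base axis. Payload 8.1 kg.
Tool frame: the origin (TCP) lies midway between the tips of the shut fingers; the grasp point (between the pads) lies 19 mm behind it; z points along the fingers, x is the direction in which the jaws open and shut, and the axes are right-handed (so a half turn about z gives the same grasp; the last joint's range is limited). The gripper opens to 85 mm and grips with 20 to 120 N. Pads are 22 mm wide; open, the fingers measure 114 mm over their backs; the gripper's body (76 mm by 85 mm) begins 54 mm behind the grasp point. The pads swing forward as they close: fully open they stand 13 mm farther back than shut.
Start: joints at [1.233, 0.13, 1.488, -0, 1.523, -0.085], TCP at [0.15, 0.581, 0.231] pointing down, gripper open.
Joint ranges: [-2.96, 2.96], [-0.89, 2.26], [0.02, 2.5], [-1.34, 4.48], [0, 2.73], [-2.66, 2.66]. Speed limits (rad/s): [2.39, 2.39, 2.79, 3.14, 3.14, 3.14].

### API

Orientations are given as [roll, pitch, yaw] about the fixed x, y, z axes, in that order (R = Rz(yaw) Ry(pitch) Rx(roll)).
In Python, from rig import r gives the robot as it stands.
- The arm moves only by the tool carry_out, never from a script. Its argument "plan" is a list of rows, each an object of numbers: "dx", "dy", "dz": the shift along the tool's x, y, z in m; "wx", "wy", "wz": the turn, a rotation vector about the tool's x, y, z in degrees; "hand": the closure, from 0 (fully open) to 1 (shut). A call has exactly 8 rows; each row shifts and turns the commanded pose from where the row before left it, along the tool's axes as they then stand; what a row does not reach is not made up. A row lasts 1/10 s, in which the tool goes at most 50 mm and 8.59 degrees, less where a joint would pass 70% of its speed; a pose out of reach is approached as far as the arm can. A call is refused whole if a number of a shift passes 0.05 or a number of a turn 8.59, either way. A call with a gripper value outside its range is refused whole. The fingers move at their own pace and stop on an object; "grip_force" is the grip in N (left out, the last holds). Time passes only in rows, so rows that do not move let the fingers close, or fill a call up. It gives the time, the measured TCP pose, the force and the opening at its end, in the units of the state.
- r.state(): the state, without advancing time (a new reading comes with each control period).
- r.camera(name): name is "scene" or "top"; returns a dict with "frame" (420x560x3 uint8, blue, green, red), "depth" (420x560 float32, m along the optical axis (not along the pixel's ray), 0 where there is no reading), "mtx" (3x3 intrinsics, pixels), "k1" (the pictures are not rectified: a ray, as slopes to the right and down, at radius r is drawn at 1 + k1 r^2 times it, then the intrinsics apply), "R" (3x3) and "t" (3): a world point X has camera coordinates R X + t. Camera axes: x right, y down, z forward; pixel columns grow to the right and rows downward; lengths in m; the calibration is good to about 2 mm. A picture is of the moment at which its call begins.
- r.sign_off(): hands the job in, once; it reports no verdict.
The state is a dict: "clock": time; "qpos": joint angles; "dq": joint speeds; "effort": joint torques, N m; "tcp_pos": TCP position; "eef_rot": TCP orientation; "wrist_force": force on the tool from outside, world axes, zero at the start; "ft_torque": the same for the moment, N m; "opening": finger opening in m.
Only numpy, scipy, OpenCV 4.12 (cv2) and the standard library are available. Lean on these libraries where they do the work, as an engineer would, in place of code of your own. Each camera call takes 0.05 s, during which the arm holds its last target. There are 200 camera calls.

## Working session

There is one attempt and no reset: what is moved stays moved. The work goes in short steps, Python scripts to look and compute and a tool call to move; the robot and the scene stay as the last step left them, time stands still between calls to the robot, and variables do not carry over. Pictures are saved under pics/ and viewed, on a budget of 10 in all, crops included, one or two more only if the job needs it, and the job is handed in when it is done.

Besides the shell and the picture viewer there is one more tool, called after "Call:" as name(argument=value, ...) on one line, values as JSON. carry_out: Moves the arm, as the interface text tells. Its arguments: {"type":"object","properties":{"plan":{"type":"array"},"grip_force":{"type":"number"}},"required":["plan"]}

```bash
mkdir -p pics
cat > h.py <<'E'
import numpy as np, cv2
from rig import r
def grab(n):
    c=r.camera(n); np.savez(f'/tmp/{n}.npz',**{k:c[k] for k in c}); return c
def load(n): return dict(np.load(f'/tmp/{n}.npz'))
def ray(c,u,v):
    d=np.array([float(c['k1']),0,0,0,0]); 
    p=cv2.undistortPoints(np.array([[[u,v]]],float),c['mtx'],d)[0,0]
    return np.array([p[0],p[1],1.])
def px2w(c,u,v,z=None):
    q=ray(c,u,v); R,t=c['R'],c['t'].ravel()
    o=-R.T@t; w=R.T@q
    if z is None: s=float(c['depth'][int(round(v)),int(round(u))])
    else: s=(z-o[2])/w[2]
    return o+s*w
def w2px(c,X):
    d=np.array([float(c['k1']),0,0,0,0])
    return cv2.projectPoints(np.array([X],float),cv2.Rodrigues(c['R'])[0],c['t'].reshape(3,1).astype(float),c['mtx'],d)[0].ravel()
def crop(c,u0,v0,u1,v1,f,name):
    cv2.imwrite('pics/'+name,cv2.resize(c['frame'][v0:v1,u0:u1],None,fx=f,fy=f,interpolation=cv2.INTER_CUBIC))
E
python3 - <<'E'
from h import *
a=grab('scene');b=grab('top')
for n,c in(('s',a),('t',b)): 
    cv2.imwrite(f'pics/{n}0.png',c['frame']); print(-c['R'].T@c['t'].ravel(),c['R'][2],c['mtx'][0,0],c['k1'])
print(r.state())
E
```

```text
[1.34317109 0.30656099 0.89135585] [-0.70636846 -0.26024169 -0.65826884] 410.53154432164513 -0.010813747695597
[ 0.27918785 -0.01522768  1.30062257] [ 0.21706246  0.02196613 -0.97591054] 447.82333829067477 0.015783451960940043
{'clock': 0.1, 'qpos': array([ 1.23258591e+00,  1.31087842e-01,  1.48914533e+00, -3.53628599e-05,
        1.52300963e+00, -8.54034132e-02]), 'dq': array([ 0.00099247, -0.00118048, -0.00310915, -0.00165293,  0.00041597,
        0.0004066 ]), 'effort': array([ 3.96667374e-04, -5.70947671e+01, -5.01945269e+01, -1.92927100e-04,
        7.98887660e-03,  4.14695751e-05]), 'tcp_pos': array([0.14990436, 0.58046934, 0.23036178]), 'eef_rot': array([-3.14148709e+00,  1.64714418e-03,  1.31799113e+00]), 'wrist_force': array([-0.26430772,  0.73020025,  0.74001512]), 'ft_torque': array([ 0.00131919, -0.01959397,  0.0267971 ]), 'opening': 0.08562306105427478}
```

View pics/s0.png

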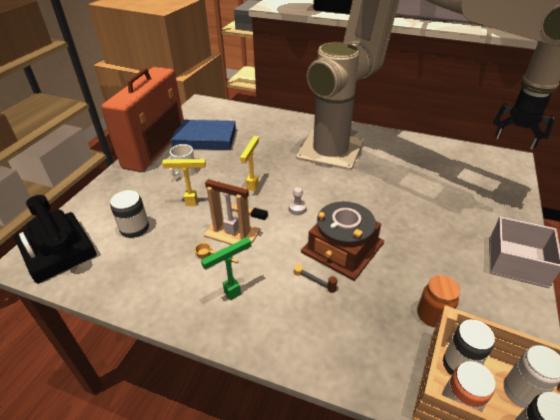

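View pics/t0.png

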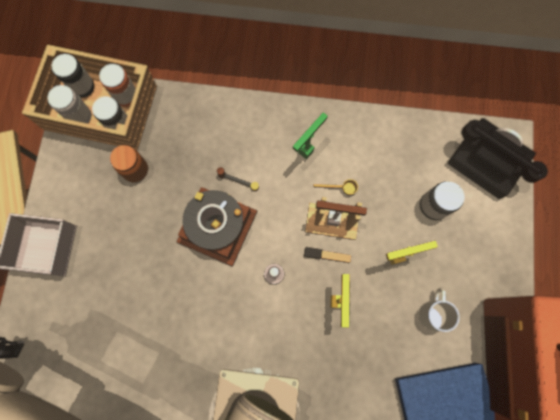

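The scene holds four T-shapes: in the top view, green (310,135), yellow (412,250), yellow (344,300), and the one on the stand with a brown wooden bar and steel shank (341,208). The last is the key. The mill is at (213,220). I'll check these in one crop.

Run:
```python
from h import *
a=load('scene');b=load('top')
f=lambda c,u0,v0,u1,v1,k:cv2.resize(c['frame'][v0:v1,u0:u1],None,fx=k,fy=k,interpolation=cv2.INTER_CUBIC)
A=np.hstack([f(b,170,180,250,260,4.5*0.83333),f(b,300,180,380,260,4.5*.83333)])
B=np.hstack([f(a,300,190,390,270,3.75),f(a,195,165,265,245,3.75)])
w=min(A.shape[1],B.shape[1]);print(A.shape,B.shape)
cv2.imwrite('pics/c1.png',np.vstack([A[:,:w],B[:,:w]]))
```

```text
(300, 600, 3) (300, 600, 3)
```

View pics/c1.png

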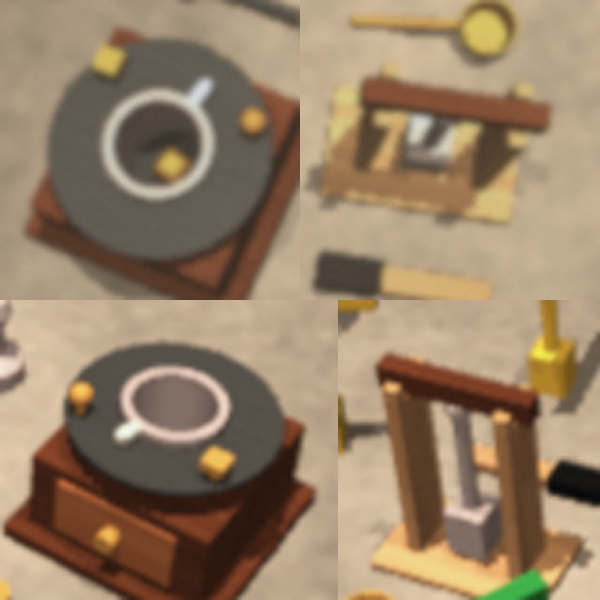

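The crop confirms it: the steel shank and socket hang on the stand under a brown bar. In the top view the rim centre is about (212,218), the pointer tip (225,202), the ball stud (237.5,212) and the square stud (199,196). Next I'll compute the poses.

```bash
cat >> h.py <<'E'
def cloud(c):
    h,w=c['depth'].shape; v,u=np.mgrid[:h,:w]
    p=cv2.undistortPoints(np.stack([u,v],-1).reshape(-1,1,2).astype(float),c['mtx'],np.array([float(c['k1']),0,0,0,0])).reshape(h,w,2)
    X=np.dstack([p,np.ones((h,w))])*c['depth'][...,None]
    return (X-c['t'].ravel())@c['R']
def bar(c,ctr,z0,z1,rad=.09):
    P=cloud(c); m=(P[...,2]>z0)&(P[...,2]<z1)&(np.hypot(P[...,0]-ctr[0],P[...,1]-ctr[1])<rad)&(c['depth']>0)
    q=P[m]; 
    return len(q), np.median(q[:,2]), cv2.minAreaRect((q[:,:2]*1000).astype(np.float32)), q
E
python3 - <<'E'
from h import *
np.set_printoptions(precision=4,suppress=True)
a=load('scene');b=load('top')
c0=px2w(b,212.1,218.4,.125);print('rim',c0)
ang=lambda p:np.arctan2(*(p-c0)[1::-1])
for n,u,v,z in(('ptr',224.7,202.1,.123),('ball',237.5,212.3,.131),('sq',199.3,196,.130)):
    p=px2w(b,u,v,z);print(n,p,np.hypot(*(p-c0)[:2]),ang(p))
# scene: crop scale 3.75 from (300,190), y offset 300
S=lambda x,y:(300+x/3.75,190+(y-300)/3.75)
c1=px2w(a,*S(175,405),.125);print('rim scene',c1)
for n,x,y,z in(('ptr',120,434,.123),('ball',81,393,.131),('sq',217,462,.130)):
    p=px2w(a,*S(x,y),z);d=p-c1;print(n,p,np.hypot(*d[:2]),np.arctan2(d[1],d[0]))
for c in(a,b):
    k=px2w(b,341.6,207.7,.187); print('bar',k)
    print(*bar(c,k,.18,.195)[:3])
    n,z,R,q=bar(c,c0,.108,.12); print(n,z,cv2.minEnclosingCircle((q[:,:2]*1000).astype(np.float32)),cv2.fitEllipse(cv2.convexHull((q[:,:2]*1000).astype(np.float32))))
E
```

```text
rim [0.4993 0.1744 0.125 ]
ptr [0.5483 0.1476 0.123 ] 0.05579181099503275 -0.5005844590910379
ball [0.5228 0.1086 0.131 ] 0.06987009638697937 -1.22874996047901
sq [0.5552 0.217  0.13  ] 0.0702680307975109 0.6506985115385618
rim scene [0.5063 0.1785 0.125 ]
ptr [0.5478 0.1482 0.123 ] 0.051303433052240645 -0.6304799498010222
ball [0.5238 0.1115 0.131 ] 0.06916843122743223 -1.3162354211287097
sq [0.5592 0.2209 0.13  ] 0.06783899712666387 0.6763275765165752
bar [ 0.5548 -0.1595  0.187 ]
268 0.18672788349916364 ((557.5193481445312, -156.915771484375), (130.02536010742188, 20.959430694580078), 87.99410247802734)
1396 0.11437339583499953 ((500.4710388183594, 176.306640625), 83.31208038330078) ((500.4986267089844, 176.3966064453125), (163.20701599121094, 165.1523895263672), 104.68763732910156)
bar [ 0.5548 -0.1595  0.187 ]
382 0.18748083479726416 ((551.7613525390625, -157.20358276367188), (129.07252502441406, 38.193634033203125), 83.73713684082031)
2015 0.11508224551871177 ((500.5044250488281, 175.78492736816406), 82.1973648071289) ((500.56463623046875, 175.6140899658203), (161.86981201171875, 163.02728271484375), 148.17384338378906)
```

Call:
carry_out(plan=[{"dz": -0.01, "wz": 8.5}, {"dz": -0.01, "wz": 8.5}, {"dz": -0.01, "wz": 8.5}, {"dz": -0.01, "wz": 8.5}, {"dz": -0.01, "wz": 8.5}, {"dz": -0.01, "wz": 8.5}, {"dz": -0.01, "wz": 8.5}, {"dz": 0, "wz": 8.5}])

```text
invalid input at $.plan[0]: expected keys dx, dy, dz, wx, wy, wz, hand
```

```bash
cat >> h.py <<'E'
def to(x,y,z,yaw):
    """remaining move in current tool axes: mm and deg (translate first, then turn)"""
    from scipy.spatial.transform import Rotation as Ro
    s=r.state(); R=Ro.from_euler('xyz',s['eef_rot']); p=s['tcp_pos']
    d=R.inv().apply(np.array([x,y,z])-p)*1000
    w=(R.inv()*Ro.from_euler('xyz',[np.pi,0,yaw])).as_rotvec(degrees=True)
    print('t%.1f tcp'%s['clock'],p.round(4),'yaw %.3f'%s['eef_rot'][2],'F',s['wrist_force'].round(1),'op %.4f'%s['opening'],'| d mm',d.round(1),'w',w.round(1))
E
python3 - <<'E'
from h import *
np.set_printoptions(precision=4,suppress=True)
a=load('scene');b=load('top')
C=lambda x,y:(300+(x-300)/3.75,180+y/3.75)
for n,z in(('top corners',.187),):
  P=[px2w(b,*C(*q),z)[:2] for q in((364,78),(551,104),(548,130),(361,103))]
  print(np.array(P),np.mean(P,0))
for c,zz in((a,(.184,.190)),(b,(.184,.192))):
  n,z,R,q=bar(c,(.555,-.158),*zz); q=q[np.abs(q[:,0]-.557)<.014]
  # median x per y-bin line fit
  ys=np.arange(-.21,-.10,.01); mx=[np.median(q[np.abs(q[:,1]-y)<.005,0]) for y in ys]
  print(n,np.polyfit(ys+.157,mx,1),q[:,1].min(),q[:,1].max())
to(.556,-.157,.30,-.04)
E
```

```text
[[ 0.5653 -0.0955]
 [ 0.5624 -0.2236]
 [ 0.5441 -0.223 ]
 [ 0.5476 -0.0952]] [ 0.5549 -0.1593]
213 [0.0447 0.5583] -0.2218848314843357 -0.09258702004249783
331 [0.0375 0.5566] -0.22203036101033122 -0.0934281225680059
t0.1 tcp [0.1499 0.5805 0.2304] yaw 1.318 F [-0.3  0.7  0.7] op 0.0856 | d mm [-612.6  577.6  -68.7] w [ 0.1  0.1 77.8]
```

Call:
carry_out(plan=[{"dx": 0, "dy": 0, "dz": -0.01, "wx": 0, "wy": 0, "wz": 8.5, "hand": 0}, {"dx": 0, "dy": 0, "dz": -0.01, "wx": 0, "wy": 0, "wz": 8.5, "hand": 0}, {"dx": 0, "dy": 0, "dz": -0.01, "wx": 0, "wy": 0, "wz": 8.5, "hand": 0}, {"dx": 0, "dy": 0, "dz": -0.01, "wx": 0, "wy": 0, "wz": 8.5, "hand": 0}, {"dx": 0, "dy": 0, "dz": -0.01, "wx": 0, "wy": 0, "wz": 8.5, "hand": 0}, {"dx": 0, "dy": 0, "dz": -0.01, "wx": 0, "wy": 0, "wz": 8.5, "hand": 0}, {"dx": 0, "dy": 0, "dz": -0.01, "wx": 0, "wy": 0, "wz": 8.5, "hand": 0}, {"dx": 0, "dy": 0, "dz": 0, "wx": 0, "wy": 0, "wz": 8.5, "hand": 0}])

```text
clock: 0.9
tcp_pos: [0.1502, 0.5813, 0.3026]
eef_rot: [-3.14, -0.001, 0.125]
wrist_force: [-0.4, 0.0, -0.6]
opening: 0.0854
```

```bash
python3 -c "
from h import *
to(.556,-.158,.30,-.03)"
```

```text
t0.9 tcp [0.1502 0.5813 0.3026] yaw 0.125 F [-0.4  0.  -0.6] op 0.0854 | d mm [310.4 784.2   1.7] w [-0.1 -0.   8.9]
```

Call:
carry_out(plan=[{"dx": 0.018, "dy": 0.045, "dz": 0, "wx": 0, "wy": 0, "wz": 0, "hand": 0}, {"dx": 0.018, "dy": 0.045, "dz": 0, "wx": 0, "wy": 0, "wz": 0, "hand": 0}, {"dx": 0.018, "dy": 0.045, "dz": 0, "wx": 0, "wy": 0, "wz": 0, "hand": 0}, {"dx": 0.018, "dy": 0.045, "dz": 0, "wx": 0, "wy": 0, "wz": 0, "hand": 0}, {"dx": 0.018, "dy": 0.045, "dz": 0, "wx": 0, "wy": 0, "wz": 0, "hand": 0}, {"dx": 0.018, "dy": 0.045, "dz": 0, "wx": 0, "wy": 0, "wz": 0, "hand": 0}, {"dx": 0.018, "dy": 0.045, "dz": 0, "wx": 0, "wy": 0, "wz": 0, "hand": 0}, {"dx": 0.018, "dy": 0.045, "dz": 0, "wx": 0, "wy": 0, "wz": 0, "hand": 0}])

```text
clock: 1.7
tcp_pos: [0.3402, 0.2411, 0.301]
eef_rot: [-3.142, 0.0, 0.132]
wrist_force: [1.6, 0.0, -0.1]
opening: 0.0854
```

Call:
carry_out(plan=[{"dx": 0.018, "dy": 0.045, "dz": 0, "wx": 0, "wy": 0, "wz": 0, "hand": 0}, {"dx": 0.018, "dy": 0.045, "dz": 0, "wx": 0, "wy": 0, "wz": 0, "hand": 0}, {"dx": 0.018, "dy": 0.045, "dz": 0, "wx": 0, "wy": 0, "wz": 0, "hand": 0}, {"dx": 0.018, "dy": 0.045, "dz": 0, "wx": 0, "wy": 0, "wz": 0, "hand": 0}, {"dx": 0.018, "dy": 0.045, "dz": 0, "wx": 0, "wy": 0, "wz": 0, "hand": 0}, {"dx": 0.018, "dy": 0.045, "dz": 0, "wx": 0, "wy": 0, "wz": 0, "hand": 0}, {"dx": 0.018, "dy": 0.045, "dz": 0, "wx": 0, "wy": 0, "wz": 0, "hand": 0}, {"dx": 0, "dy": 0, "dz": 0, "wx": 0, "wy": 0, "wz": 8.5, "hand": 0}])

```text
clock: 2.5
tcp_pos: [0.507, -0.0578, 0.2996]
eef_rot: [3.14, 0.002, -0.02]
wrist_force: [-1.0, 0.7, -0.5]
opening: 0.0852
```

```bash
python3 -c "
from h import *
to(.556,-.158,.30,-.03)"
```

```text
t2.5 tcp [ 0.507  -0.0578  0.2996] yaw -0.020 F [-1.   0.7 -0.5] op 0.0852 | d mm [51.  99.2 -0.4] w [0.1 0.1 0.6]
```

Call:
carry_out(plan=[{"dx": 0.017, "dy": 0.033, "dz": 0, "wx": 0, "wy": 0, "wz": 0.6, "hand": 0}, {"dx": 0.017, "dy": 0.033, "dz": 0, "wx": 0, "wy": 0, "wz": 0, "hand": 0}, {"dx": 0.017, "dy": 0.033, "dz": 0, "wx": 0, "wy": 0, "wz": 0, "hand": 0}, {"dx": 0, "dy": 0, "dz": 0.02, "wx": 0, "wy": 0, "wz": 0, "hand": 0}, {"dx": 0, "dy": 0, "dz": 0.03, "wx": 0, "wy": 0, "wz": 0, "hand": 0}, {"dx": 0, "dy": 0, "dz": 0.03, "wx": 0, "wy": 0, "wz": 0, "hand": 0}, {"dx": 0, "dy": 0, "dz": 0, "wx": 0, "wy": 0, "wz": 0, "hand": 0}, {"dx": 0, "dy": 0, "dz": 0, "wx": 0, "wy": 0, "wz": 0, "hand": 0}])

```text
clock: 3.3
tcp_pos: [0.5541, -0.1529, 0.2211]
eef_rot: [-3.141, 0.002, -0.028]
wrist_force: [0.9, 0.3, 1.0]
opening: 0.0853
```

```bash
python3 -c "
from h import *
to(.556,-.158,.157,-.03)
a=grab('scene');b=grab('top')
f=lambda c,u0,v0,u1,v1,k:cv2.resize(c['frame'][v0:v1,u0:u1],None,fx=k,fy=k,interpolation=cv2.INTER_CUBIC)
cv2.imwrite('pics/c2.png',np.hstack([f(b,290,150,390,250,4),f(a,180,130,280,230,4)]))"
```

```text
t3.3 tcp [ 0.5541 -0.1529  0.2211] yaw -0.028 F [0.9 0.3 1. ] op 0.0853 | d mm [ 2.1  5.1 64.1] w [-0.   0.1  0.1]
```

View pics/c2.png

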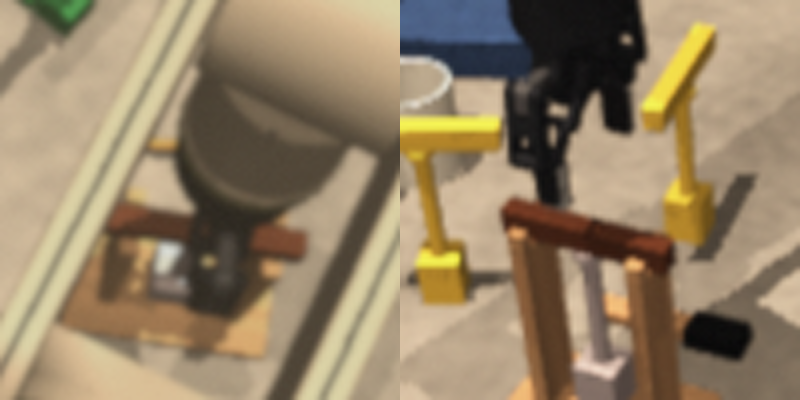

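```bash
python3 -c "
from h import *
a=load('scene')
for X in((.597,-.153,.234),(.511,-.153,.234),(.554,-.153,.221),(.556,-.158,.187)):
  p=w2px(a,X);print(X,p,(p-[180,130])*4+[400,0])
print(r.state()['tcp_pos'])"
```

```text
(0.597, -0.153, 0.234) [219.19998708 180.31359387] [556.79994832 201.25437549]
(0.511, -0.153, 0.234) [233.35701992 162.57932344] [613.42807967 130.31729377]
(0.554, -0.153, 0.221) [226.93043228 175.06800374] [587.72172913 180.27201496]
(0.556, -0.158, 0.187) [226.15662963 184.94081807] [584.62651853 219.76327229]
[ 0.55549949 -0.15338894  0.22345184]
```

Call:
carry_out(plan=[{"dx": 0.001, "dy": 0.004, "dz": 0.02, "wx": 0, "wy": 0, "wz": 0, "hand": 0}, {"dx": 0, "dy": 0, "dz": 0.02, "wx": 0, "wy": 0, "wz": 0, "hand": 0}, {"dx": 0, "dy": 0, "dz": 0.015, "wx": 0, "wy": 0, "wz": 0, "hand": 0}, {"dx": 0, "dy": 0, "dz": 0.01, "wx": 0, "wy": 0, "wz": 0, "hand": 0}, {"dx": 0, "dy": 0, "dz": 0, "wx": 0, "wy": 0, "wz": 0, "hand": 0}, {"dx": 0, "dy": 0, "dz": 0, "wx": 0, "wy": 0, "wz": 0, "hand": 0.4}, {"dx": 0, "dy": 0, "dz": 0, "wx": 0, "wy": 0, "wz": 0, "hand": 0.6}, {"dx": 0, "dy": 0, "dz": 0, "wx": 0, "wy": 0, "wz": 0, "hand": 0.7}], grip_force=40)

```text
clock: 4.2
tcp_pos: [0.5561, -0.1574, 0.1574]
eef_rot: [3.141, -0.002, -0.028]
wrist_force: [0.4, -0.4, 0.1]
opening: 0.044
```

Call:
carry_out(plan=[{"dx": 0, "dy": 0, "dz": 0, "wx": 0, "wy": 0, "wz": 0, "hand": 0.8}, {"dx": 0, "dy": 0, "dz": 0, "wx": 0, "wy": 0, "wz": 0, "hand": 0.9}, {"dx": 0, "dy": 0, "dz": 0, "wx": 0, "wy": 0, "wz": 0, "hand": 1}, {"dx": 0, "dy": 0, "dz": 0, "wx": 0, "wy": 0, "wz": 0, "hand": 1}, {"dx": 0, "dy": 0, "dz": 0, "wx": 0, "wy": 0, "wz": 0, "hand": 1}, {"dx": 0, "dy": 0, "dz": 0, "wx": 0, "wy": 0, "wz": 0, "hand": 1}, {"dx": 0, "dy": 0, "dz": 0, "wx": 0, "wy": 0, "wz": 0, "hand": 1}, {"dx": 0, "dy": 0, "dz": 0, "wx": 0, "wy": 0, "wz": 0, "hand": 1}], grip_force=80)

```text
clock: 5.0
tcp_pos: [0.556, -0.1573, 0.157]
eef_rot: [3.141, -0.001, -0.028]
wrist_force: [0.5, 1.0, 5.0]
opening: 0.0168
```

```bash
python3 -c "
from h import *
to(.556,-.158,.157,-.03)"
```

```text
t5.0 tcp [ 0.556  -0.1573  0.157 ] yaw -0.028 F [0.5 1.  5. ] op 0.0168 | d mm [0.  0.7 0. ] w [ 0.  -0.1  0.1]
```

Call:
carry_out(plan=[{"dx": 0, "dy": 0, "dz": -0.01, "wx": 0, "wy": 0, "wz": 0, "hand": 1}, {"dx": 0, "dy": 0, "dz": -0.02, "wx": 0, "wy": 0, "wz": 0, "hand": 1}, {"dx": 0, "dy": 0, "dz": -0.03, "wx": 0, "wy": 0, "wz": 0, "hand": 1}, {"dx": 0, "dy": 0, "dz": -0.03, "wx": 0, "wy": 0, "wz": 0, "hand": 1}, {"dx": 0, "dy": 0, "dz": -0.03, "wx": 0, "wy": 0, "wz": 0, "hand": 1}, {"dx": 0, "dy": 0, "dz": -0.03, "wx": 0, "wy": 0, "wz": 0, "hand": 1}, {"dx": 0, "dy": 0, "dz": -0.03, "wx": 0, "wy": 0, "wz": 0, "hand": 1}, {"dx": 0, "dy": 0, "dz": -0.02, "wx": 0, "wy": 0, "wz": 0, "hand": 1}])

```text
clock: 5.8
tcp_pos: [0.5554, -0.1571, 0.3586]
eef_rot: [3.141, -0.001, -0.028]
wrist_force: [-0.3, -0.6, -2.6]
opening: 0.017
```

```bash
python3 -c "
from h import *
to(.5005,.176,.355,-.028)"
```

```text
t5.8 tcp [ 0.5554 -0.1571  0.3586] yaw -0.028 F [-0.3 -0.6 -2.6] op 0.0170 | d mm [ -64.1 -331.5    3.4] w [ 0. -0.  0.]
```

Call:
carry_out(plan=[{"dx": -0.006, "dy": -0.03, "dz": 0, "wx": 0, "wy": 0, "wz": 0, "hand": 1}, {"dx": -0.008, "dy": -0.042, "dz": 0, "wx": 0, "wy": 0, "wz": 0, "hand": 1}, {"dx": -0.009, "dy": -0.045, "dz": 0, "wx": 0, "wy": 0, "wz": 0, "hand": 1}, {"dx": -0.009, "dy": -0.045, "dz": 0, "wx": 0, "wy": 0, "wz": 0, "hand": 1}, {"dx": -0.009, "dy": -0.045, "dz": 0, "wx": 0, "wy": 0, "wz": 0, "hand": 1}, {"dx": -0.009, "dy": -0.045, "dz": 0, "wx": 0, "wy": 0, "wz": 0, "hand": 1}, {"dx": -0.008, "dy": -0.045, "dz": 0, "wx": 0, "wy": 0, "wz": 0, "hand": 1}, {"dx": -0.006, "dy": -0.034, "dz": 0, "wx": 0, "wy": 0, "wz": 0, "hand": 1}])

```text
clock: 6.6
tcp_pos: [0.4993, 0.1778, 0.3559]
eef_rot: [-3.142, 0.002, -0.026]
wrist_force: [1.3, 0.3, -1.5]
opening: 0.0168
```

Call:
carry_out(plan=[{"dx": 0, "dy": 0, "dz": 0, "wx": 0, "wy": 0, "wz": 4, "hand": 1}, {"dx": 0, "dy": 0, "dz": 0, "wx": 0, "wy": 0, "wz": 7, "hand": 1}, {"dx": 0, "dy": 0, "dz": 0, "wx": 0, "wy": 0, "wz": 8, "hand": 1}, {"dx": 0, "dy": 0, "dz": 0, "wx": 0, "wy": 0, "wz": 7, "hand": 1}, {"dx": 0, "dy": 0, "dz": 0, "wx": 0, "wy": 0, "wz": 3, "hand": 1}, {"dx": 0, "dy": 0, "dz": 0, "wx": 0, "wy": 0, "wz": 0, "hand": 1}, {"dx": 0, "dy": 0, "dz": 0, "wx": 0, "wy": 0, "wz": 0, "hand": 1}, {"dx": 0, "dy": 0, "dz": 0, "wx": 0, "wy": 0, "wz": 0, "hand": 1}])

```text
clock: 7.4
tcp_pos: [0.5005, 0.1754, 0.3561]
eef_rot: [3.141, 0.0, -0.532]
wrist_force: [0.4, -1.1, -3.6]
opening: 0.0169
```

```bash
python3 -c "
from h import *
to(.5005,.176,.355,-.533)
a=grab('scene')
crop(a,270,70,410,275,2.9,'s3.png')"
```

```text
t7.4 tcp [0.5005 0.1754 0.3561] yaw -0.532 F [ 0.4 -1.1 -3.6] op 0.0169 | d mm [-0.3 -0.5  1.1] w [0. 0. 0.]
```

View pics/s3.png

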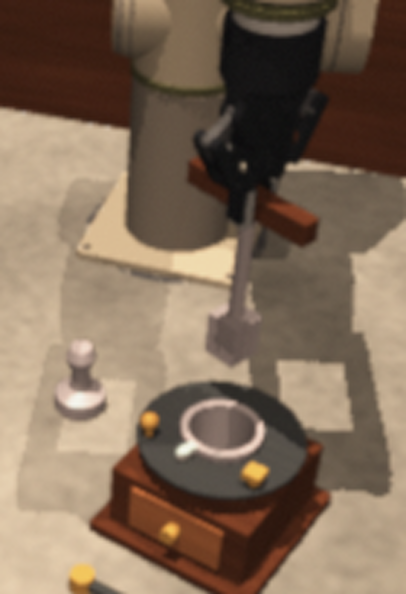

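The key is held above the throat, with its shank at crop (246,200) and its socket at about (232,335). I'll check the tilt against the projection.

```bash
python3 -c "
from h import *
a=load('scene')
for X in((.5005,.1755,.355),(.5005,.1755,.257),(.5005,.1755,.236),(.5005,.1755,.215)):
  p=w2px(a,X);print(X,(p-[270,70])*2.9)
P=cloud(a)
m=(P[...,2]>.225)&(P[...,2]<.345)&(np.hypot(P[...,0]-.5,P[...,1]-.176)<.03)
q=P[m]
for z in np.arange(.22,.345,.015):
  k=q[np.abs(q[:,2]-z)<.008]
  if len(k):print(round(z,3),len(k),np.median(k,0).round(4))
"
```

```text
(0.5005, 0.1755, 0.355) [247.31417734 219.0750966 ]
(0.5005, 0.1755, 0.257) [235.08067652 313.87879827]
(0.5005, 0.1755, 0.236) [232.6490065  332.69982546]
(0.5005, 0.1755, 0.215) [230.2787817  351.03788075]
0.22 15 [0.5122 0.1848 0.2263]
0.235 94 [0.5111 0.1776 0.2345]
0.25 120 [0.5104 0.1784 0.2529]
0.265 100 [0.5053 0.1781 0.259 ]
0.28 29 [0.5052 0.1757 0.2786]
0.295 32 [0.5047 0.1759 0.2962]
0.31 30 [0.5044 0.1764 0.3101]
0.325 29 [0.5047 0.1758 0.3235]
0.34 28 [0.5052 0.1755 0.3388]
```

Call:
carry_out(plan=[{"dx": 0, "dy": -0.0005, "dz": 0.015, "wx": 0, "wy": 0, "wz": 0, "hand": 1}, {"dx": 0, "dy": 0, "dz": 0.025, "wx": 0, "wy": 0, "wz": 0, "hand": 1}, {"dx": 0, "dy": 0, "dz": 0.025, "wx": 0, "wy": 0, "wz": 0, "hand": 1}, {"dx": 0, "dy": 0, "dz": 0.025, "wx": 0, "wy": 0, "wz": 0, "hand": 1}, {"dx": 0, "dy": 0, "dz": 0.025, "wx": 0, "wy": 0, "wz": 0, "hand": 1}, {"dx": 0, "dy": 0, "dz": 0.02, "wx": 0, "wy": 0, "wz": 0, "hand": 1}, {"dx": 0, "dy": 0, "dz": 0.01, "wx": 0, "wy": 0, "wz": 0, "hand": 1}, {"dx": 0, "dy": 0, "dz": 0, "wx": 0, "wy": 0, "wz": 0, "hand": 1}])

```text
clock: 8.25
tcp_pos: [0.4995, 0.1755, 0.2088]
eef_rot: [3.139, 0.003, -0.534]
wrist_force: [0.2, -0.3, -3.0]
opening: 0.0168
```

Call:
carry_out(plan=[{"dx": 0, "dy": 0, "dz": 0.004, "wx": 0, "wy": 0, "wz": 0, "hand": 1}, {"dx": 0, "dy": 0, "dz": 0.004, "wx": 0, "wy": 0, "wz": 0, "hand": 1}, {"dx": 0, "dy": 0, "dz": 0.004, "wx": 0, "wy": 0, "wz": 0, "hand": 1}, {"dx": 0, "dy": 0, "dz": 0.004, "wx": 0, "wy": 0, "wz": 0, "hand": 1}, {"dx": 0, "dy": 0, "dz": 0.004, "wx": 0, "wy": 0, "wz": 0, "hand": 1}, {"dx": 0, "dy": 0, "dz": 0.004, "wx": 0, "wy": 0, "wz": 0, "hand": 1}, {"dx": 0, "dy": 0, "dz": 0.004, "wx": 0, "wy": 0, "wz": 0, "hand": 1}, {"dx": 0, "dy": 0, "dz": 0, "wx": 0, "wy": 0, "wz": 0, "hand": 1}])

```text
clock: 9.05
tcp_pos: [0.5004, 0.1758, 0.1824]
eef_rot: [3.141, 0.001, -0.534]
wrist_force: [0.1, 0.0, -2.3]
opening: 0.0167
```

```bash
python3 -c "
from h import *
to(.5005,.176,.160,-.533)"
```

```text
t9.1 tcp [0.5004 0.1758 0.1824] yaw -0.534 F [ 0.1  0.  -2.3] op 0.0167 | d mm [-0.  -0.2 22.4] w [ 0.1  0.1 -0. ]
```

Call:
carry_out(plan=[{"dx": 0, "dy": 0, "dz": 0.003, "wx": 0, "wy": 0, "wz": 0, "hand": 1}, {"dx": 0, "dy": 0, "dz": 0.003, "wx": 0, "wy": 0, "wz": 0, "hand": 1}, {"dx": 0, "dy": 0, "dz": 0.003, "wx": 0, "wy": 0, "wz": 0, "hand": 1}, {"dx": 0, "dy": 0, "dz": 0.003, "wx": 0, "wy": 0, "wz": 0, "hand": 1}, {"dx": 0, "dy": 0, "dz": 0.003, "wx": 0, "wy": 0, "wz": 0, "hand": 1}, {"dx": 0, "dy": 0, "dz": 0.003, "wx": 0, "wy": 0, "wz": 0, "hand": 1}, {"dx": 0, "dy": 0, "dz": 0.002, "wx": 0, "wy": 0, "wz": 0, "hand": 1}, {"dx": 0, "dy": 0, "dz": 0, "wx": 0, "wy": 0, "wz": 0, "hand": 1}])

```text
clock: 9.85
tcp_pos: [0.5007, 0.1758, 0.1628]
eef_rot: [3.141, 0.0, -0.534]
wrist_force: [-0.2, -0.6, -2.6]
opening: 0.017
```

```bash
python3 -c "
from h import *
to(.5005,.176,.160,-.533);print(r.state()['ft_torque'])"
```

```text
t9.8 tcp [0.5007 0.1758 0.1628] yaw -0.534 F [-0.2 -0.6 -2.6] op 0.0170 | d mm [-0.2 -0.   2.8] w [ 0.  0. -0.]
[-0.0065815   0.0069367  -0.03405013]
```

Call:
carry_out(plan=[{"dx": 0, "dy": 0, "dz": 0.001, "wx": 0, "wy": 0, "wz": 0, "hand": 1}, {"dx": 0, "dy": 0, "dz": 0.001, "wx": 0, "wy": 0, "wz": 0, "hand": 1}, {"dx": 0, "dy": 0, "dz": 0.0005, "wx": 0, "wy": 0, "wz": 0, "hand": 1}, {"dx": 0, "dy": 0, "dz": 0.0005, "wx": 0, "wy": 0, "wz": 0, "hand": 1}, {"dx": 0, "dy": 0, "dz": 0, "wx": 0, "wy": 0, "wz": 0, "hand": 1}, {"dx": 0, "dy": 0, "dz": 0, "wx": 0, "wy": 0, "wz": 0, "hand": 1}, {"dx": 0, "dy": 0, "dz": 0, "wx": 0, "wy": 0, "wz": 0, "hand": 1}, {"dx": 0, "dy": 0, "dz": 0, "wx": 0, "wy": 0, "wz": 0, "hand": 1}])

```text
clock: 10.65
tcp_pos: [0.501, 0.1759, 0.1604]
eef_rot: [-3.141, -0.0, -0.534]
wrist_force: [0.2, -0.2, -2.7]
opening: 0.0169
```

```bash
python3 -c "
from h import *
to(.5005,.176,.160,-.533);print(r.state()['ft_torque'])"
```

```text
t10.7 tcp [0.501  0.1759 0.1604] yaw -0.534 F [ 0.2 -0.2 -2.7] op 0.0169 | d mm [-0.4  0.2  0.4] w [-0. -0. -0.]
[ 0.05813496 -0.02624275 -0.06404406]
```

Call:
carry_out(plan=[{"dx": 0, "dy": 0, "dz": 0.0005, "wx": 0, "wy": 0, "wz": 0, "hand": 1}, {"dx": 0, "dy": 0, "dz": 0.0005, "wx": 0, "wy": 0, "wz": 0, "hand": 1}, {"dx": 0, "dy": 0, "dz": 0, "wx": 0, "wy": 0, "wz": 0, "hand": 1}, {"dx": 0, "dy": 0, "dz": 0, "wx": 0, "wy": 0, "wz": 0, "hand": 1}, {"dx": 0, "dy": 0, "dz": 0, "wx": 0, "wy": 0, "wz": 0, "hand": 1}, {"dx": 0, "dy": 0, "dz": 0, "wx": 0, "wy": 0, "wz": 0, "hand": 1}, {"dx": 0, "dy": 0, "dz": 0, "wx": 0, "wy": 0, "wz": 0, "hand": 1}, {"dx": 0, "dy": 0, "dz": 0, "wx": 0, "wy": 0, "wz": 0, "hand": 1}])

```text
clock: 11.45
tcp_pos: [0.5013, 0.176, 0.16]
eef_rot: [-3.141, -0.001, -0.534]
wrist_force: [-1.5, -1.0, 6.1]
opening: 0.0172
```

```bash
python3 -c "
from h import *
to(.5005,.176,.160,-.533);print(r.state()['ft_torque'])"
```

```text
t11.4 tcp [0.5013 0.176  0.16  ] yaw -0.534 F [-1.5 -1.   6.1] op 0.0172 | d mm [-0.7  0.4 -0. ] w [-0. -0. -0.]
[-0.01993049  0.39342322  0.03677138]
```

Floor contact at the expected height, about 9 N, so the key is home. Turning now.

Call:
carry_out(plan=[{"dx": 0, "dy": 0, "dz": 0, "wx": 0, "wy": 0, "wz": 4, "hand": 1}, {"dx": 0, "dy": 0, "dz": 0, "wx": 0, "wy": 0, "wz": 6, "hand": 1}, {"dx": 0, "dy": 0, "dz": 0, "wx": 0, "wy": 0, "wz": 7, "hand": 1}, {"dx": 0, "dy": 0, "dz": 0, "wx": 0, "wy": 0, "wz": 7, "hand": 1}, {"dx": 0, "dy": 0, "dz": 0, "wx": 0, "wy": 0, "wz": 7, "hand": 1}, {"dx": 0, "dy": 0, "dz": 0, "wx": 0, "wy": 0, "wz": 7, "hand": 1}, {"dx": 0, "dy": 0, "dz": 0, "wx": 0, "wy": 0, "wz": 7, "hand": 1}, {"dx": 0, "dy": 0, "dz": 0, "wx": 0, "wy": 0, "wz": 3, "hand": 1}])

```text
clock: 12.25
tcp_pos: [0.5016, 0.1759, 0.16]
eef_rot: [-3.14, -0.0, -1.376]
wrist_force: [-0.4, -0.8, 5.1]
opening: 0.0168
```

Call:
carry_out(plan=[{"dx": 0, "dy": 0, "dz": 0, "wx": 0, "wy": 0, "wz": 0, "hand": 1}, {"dx": 0, "dy": 0, "dz": 0, "wx": 0, "wy": 0, "wz": 0, "hand": 1}, {"dx": 0, "dy": 0, "dz": 0, "wx": 0, "wy": 0, "wz": 0, "hand": 1}, {"dx": 0, "dy": 0, "dz": 0, "wx": 0, "wy": 0, "wz": 0, "hand": 1}, {"dx": 0, "dy": 0, "dz": 0, "wx": 0, "wy": 0, "wz": 0, "hand": 1}, {"dx": 0, "dy": 0, "dz": 0, "wx": 0, "wy": 0, "wz": 0, "hand": 1}, {"dx": 0, "dy": 0, "dz": 0, "wx": 0, "wy": 0, "wz": 0, "hand": 1}, {"dx": 0, "dy": 0, "dz": 0, "wx": 0, "wy": 0, "wz": 0, "hand": 1}])

```text
clock: 13.05
tcp_pos: [0.5015, 0.1759, 0.16]
eef_rot: [-3.14, -0.0, -1.37]
wrist_force: [-0.1, -1.6, 5.4]
opening: 0.0165
```

```bash
python3 -c "
from h import *
to(.5005,.176,.160,-1.41);print(r.state()['ft_torque'])
a=grab('scene');b=grab('top')
f=lambda c,u0,v0,u1,v1,k:cv2.resize(c['frame'][v0:v1,u0:u1],None,fx=k,fy=k,interpolation=cv2.INTER_CUBIC)
cv2.imwrite('pics/c4.png',np.hstack([f(b,170,180,250,260,5),f(a,305,190,385,270,5)]))"
```

```text
t13.1 tcp [0.5015 0.1759 0.16  ] yaw -1.370 F [-0.1 -1.6  5.4] op 0.0165 | d mm [-0.3  1.  -0. ] w [-0.1 -0.   2.3]
[-0.1103135   0.04711582 -0.04376234]
```

View pics/c4.png

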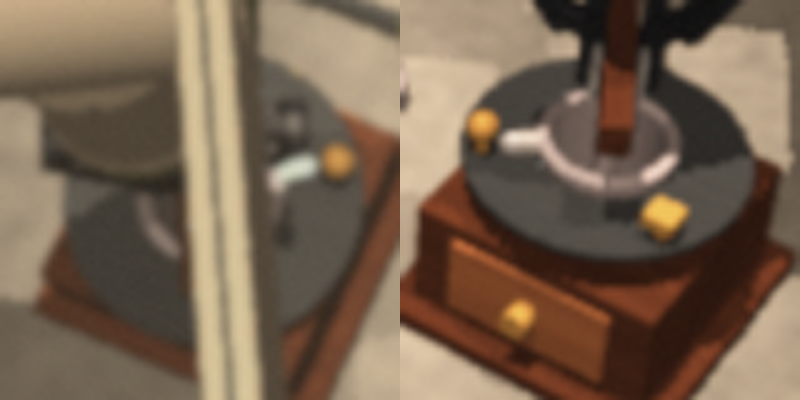

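The pointer now lies almost at the ball stud. In the top crop the tip is at (314,168) and the ball at (338,162). In the scene crop the tip is at (502,144) and the ball at (483,125).

```bash
python3 -c "
from h import *
a=load('scene');b=load('top')
def ang(p,c=(.5005,.176)): d=p[:2]-np.array(c); return round(float(np.arctan2(d[1],d[0])),3),round(float(np.hypot(*d)),4)
T=lambda x,y:(170+x/5-.4,180+y/5-.4); S=lambda x,y:(305+(x-400)/5-.4,190+y/5-.4)
print('top ptr',ang(px2w(b,*T(313,168),.124)),'mid',ang(px2w(b,*T(294,175),.124)),'ball',ang(px2w(b,*T(338,161),.131)))
print('sc ptr',ang(px2w(a,*S(503,144),.123)),'mid',ang(px2w(a,*S(522,140),.124)),'ball',ang(px2w(a,*S(483,125),.131)),'sq',ang(px2w(a,*S(665,214),.131)))
for c in (-1.3,-1.24,-1.2,-1.15):
  X=np.array([.5005+.058*np.cos(c),.176+.058*np.sin(c),.124]);p=w2px(b,X);q=w2px(a,X);print(c,((p+.4)-[170,180])*5,((q+.4)-[305,190])*5+[400,0])
# silver pixels
for n,c in(('t',b),('s',a)):
  P=cloud(c);d=P[...,:2]-[.5005,.176];rr=np.hypot(d[...,0],d[...,1]);an=np.arctan2(d[...,1],d[...,0])
  g=c['frame'].min(-1)
  m=(rr>.042)&(rr<.06)&(abs(an+1.2)<.35)&(g>130)&(P[...,2]>.1)
  print(n,m.sum(),np.average(an[m],weights=g[m]-100.))
"
```

```text
top ptr (-1.217, 0.0564) mid (-1.247, 0.0457) ball (-1.231, 0.0705)
sc ptr (-1.124, 0.0589) mid (-1.147, 0.0481) ball (-1.236, 0.0696) sq (0.654, 0.0719)
-1.3 [317.47923209 175.95668142] [503.14386745 130.07750521]
-1.24 [316.43568821 169.72770387] [503.28954727 134.31307951]
-1.2 [315.52844647 165.62209841] [503.59734151 137.15110273]
-1.15 [314.15926642 160.55438478] [504.21962438 140.70682036]
t 129 -1.2274075164453413
s 90 -1.157678659702869
```

Call:
carry_out(plan=[{"dx": 0, "dy": 0, "dz": 0, "wx": 0, "wy": 0, "wz": 1, "hand": 1}, {"dx": 0, "dy": 0, "dz": 0, "wx": 0, "wy": 0, "wz": 1, "hand": 1}, {"dx": 0, "dy": 0, "dz": 0, "wx": 0, "wy": 0, "wz": 0, "hand": 1}, {"dx": 0, "dy": 0, "dz": 0, "wx": 0, "wy": 0, "wz": 0, "hand": 1}, {"dx": 0, "dy": 0, "dz": 0, "wx": 0, "wy": 0, "wz": 0, "hand": 1}, {"dx": 0, "dy": 0, "dz": 0, "wx": 0, "wy": 0, "wz": 0, "hand": 1}, {"dx": 0, "dy": 0, "dz": 0, "wx": 0, "wy": 0, "wz": 0, "hand": 1}, {"dx": 0, "dy": 0, "dz": 0, "wx": 0, "wy": 0, "wz": 0, "hand": 1}])

```text
clock: 13.95
tcp_pos: [0.5016, 0.1759, 0.16]
eef_rot: [-3.14, -0.0, -1.405]
wrist_force: [0.2, -0.2, 5.1]
opening: 0.0165
```

Call:
carry_out(plan=[{"dx": 0, "dy": 0, "dz": 0, "wx": 0, "wy": 0, "wz": -3, "hand": 1}, {"dx": 0, "dy": 0, "dz": 0, "wx": 0, "wy": 0, "wz": -4, "hand": 1}, {"dx": 0, "dy": 0, "dz": 0, "wx": 0, "wy": 0, "wz": -2.5, "hand": 1}, {"dx": 0, "dy": 0, "dz": 0, "wx": 0, "wy": 0, "wz": 0, "hand": 1}, {"dx": 0, "dy": 0, "dz": 0, "wx": 0, "wy": 0, "wz": 0, "hand": 1}, {"dx": 0, "dy": 0, "dz": -0.002, "wx": 0, "wy": 0, "wz": 0, "hand": 1}, {"dx": 0, "dy": 0, "dz": -0.003, "wx": 0, "wy": 0, "wz": 0, "hand": 1}, {"dx": 0, "dy": 0, "dz": -0.005, "wx": 0, "wy": 0, "wz": 0, "hand": 1}])

```text
clock: 14.75
tcp_pos: [0.5002, 0.1757, 0.1684]
eef_rot: [3.14, 0.0, -1.241]
wrist_force: [0.3, 0.3, -2.5]
opening: 0.017
```

```bash
python3 -c "
from h import *
to(.5005,.176,.160,-1.24);print(r.state()['ft_torque'])"
```

```text
t14.8 tcp [0.5002 0.1757 0.1684] yaw -1.241 F [ 0.3  0.3 -2.5] op 0.0170 | d mm [-0.2 -0.4  8.4] w [ 0.1  0.  -0. ]
[ 0.076204   -0.07123639  0.00784776]
```

Call:
carry_out(plan=[{"dx": 0, "dy": 0, "dz": -0.008, "wx": 0, "wy": 0, "wz": 0, "hand": 1}, {"dx": 0, "dy": 0, "dz": -0.012, "wx": 0, "wy": 0, "wz": 0, "hand": 1}, {"dx": 0, "dy": 0, "dz": -0.02, "wx": 0, "wy": 0, "wz": 0, "hand": 1}, {"dx": 0, "dy": 0, "dz": -0.03, "wx": 0, "wy": 0, "wz": 0, "hand": 1}, {"dx": 0, "dy": 0, "dz": -0.035, "wx": 0, "wy": 0, "wz": 0, "hand": 1}, {"dx": 0, "dy": 0, "dz": -0.035, "wx": 0, "wy": 0, "wz": 0, "hand": 1}, {"dx": 0, "dy": 0, "dz": -0.03, "wx": 0, "wy": 0, "wz": 0, "hand": 1}, {"dx": 0, "dy": 0, "dz": -0.02, "wx": 0, "wy": 0, "wz": 0, "hand": 1}])

```text
clock: 15.55
tcp_pos: [0.5014, 0.176, 0.3636]
eef_rot: [-3.137, -0.0, -1.241]
wrist_force: [0.0, 1.0, -2.5]
opening: 0.017
```

```bash
python3 -c "
from h import *
to(.556,-.1575,.357,-.03);print(r.state()['ft_torque'])
a=grab('scene');b=grab('top')
f=lambda c,u0,v0,u1,v1,k:cv2.resize(c['frame'][v0:v1,u0:u1],None,fx=k,fy=k,interpolation=cv2.INTER_CUBIC)
cv2.imwrite('pics/c5.png',np.hstack([f(b,170,180,250,260,5),f(a,305,190,385,270,5)]))"
```

```text
t15.6 tcp [0.5014 0.176  0.3636] yaw -1.241 F [ 0.   1.  -2.5] op 0.0170 | d mm [333.2  56.5   6.5] w [ -0.2  -0.2 -69.4]
[-0.02163607 -0.04721714 -0.01922366]
```

View pics/c5.png

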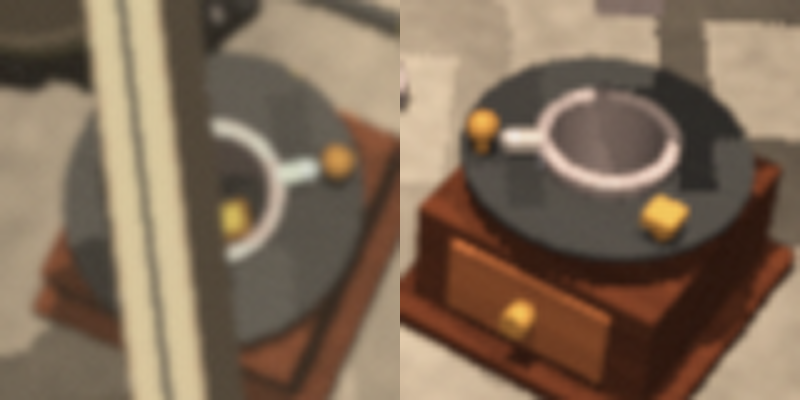

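```bash
python3 -c "
from h import *
a=load('scene');b=load('top')
for n,c in(('t',b),('s',a)):
  P=cloud(c);d=P[...,:2]-[.5005,.176];rr=np.hypot(d[...,0],d[...,1]);an=np.arctan2(d[...,1],d[...,0])
  g=c['frame'].min(-1).astype(float)
  m=(rr>.042)&(rr<.06)&(abs(an+1.2)<.35)&(g>130)&(P[...,2]>.1)
  print(n,m.sum(),np.average(an[m],weights=g[m]-100.),np.median(P[m][:,2]))
  fr=c['frame'].astype(float); hue=fr[...,2]-fr[...,0]
  for nm,a0 in(('ball',-1.24),('sq',.66)):
    m=(abs(rr-.07)<.018)&(abs(an-a0)<.3)&(hue>70)&(P[...,2]>.118)
    q=P[m]; print(nm,m.sum(),np.arctan2(np.median(q[:,1])-.176,np.median(q[:,0])-.5005),np.median(q,0).round(4))
b0=b; T=lambda x,y:(170+x/5-.4,180+y/5-.4)
for p in((282,177),(298,173),(315,170)):
  X=px2w(b,*T(*p),.123);print(X,np.arctan2(X[1]-.176,X[0]-.5005))
"
```

```text
t 223 -1.256140754818578 0.7810087012432491
ball 28 -1.2432198079441283 [0.5233 0.109  0.1389]
sq 0 nan [nan nan nan]
s 18 -1.1883698782124068 0.12462789962498325
ball 33 -1.1748861614995347 [0.5275 0.1114 0.1365]
sq 59 0.6423826249351263 [0.5579 0.2189 0.1321]
[0.51337242 0.13906585 0.123     ] -1.2354373615029222
[0.51657601 0.13084465 0.123     ] -1.2287724128644446
[0.51930168 0.12200574 0.123     ] -1.2357113680948983
  return _methods._mean(a, axis=axis, dtype=dtype,
  ret = ret.dtype.type(ret / rcount)
  ret = um.true_divide(
```

The pointer (about −1.235 rad) and the ball stud (about −1.235 rad) agree. Returning the key.

Call:
carry_out(plan=[{"dx": 0, "dy": 0, "dz": 0, "wx": 0, "wy": 0, "wz": -8.5, "hand": 1}, {"dx": 0, "dy": 0, "dz": 0, "wx": 0, "wy": 0, "wz": -8.5, "hand": 1}, {"dx": 0, "dy": 0, "dz": 0, "wx": 0, "wy": 0, "wz": -8.5, "hand": 1}, {"dx": 0, "dy": 0, "dz": 0, "wx": 0, "wy": 0, "wz": -8.5, "hand": 1}, {"dx": 0, "dy": 0, "dz": 0, "wx": 0, "wy": 0, "wz": -8.5, "hand": 1}, {"dx": 0, "dy": 0, "dz": 0, "wx": 0, "wy": 0, "wz": -8.5, "hand": 1}, {"dx": 0, "dy": 0, "dz": 0, "wx": 0, "wy": 0, "wz": -8.5, "hand": 1}, {"dx": 0, "dy": 0, "dz": 0, "wx": 0, "wy": 0, "wz": -8.5, "hand": 1}])

```text
clock: 16.45
tcp_pos: [0.5004, 0.1758, 0.3578]
eef_rot: [3.141, 0.002, -0.048]
wrist_force: [0.1, 0.2, -4.1]
opening: 0.0167
```

Call:
carry_out(plan=[{"dx": 0, "dy": 0, "dz": 0, "wx": 0, "wy": 0, "wz": -1.4, "hand": 1}, {"dx": 0.005, "dy": 0.028, "dz": 0, "wx": 0, "wy": 0, "wz": 0, "hand": 1}, {"dx": 0.007, "dy": 0.042, "dz": 0, "wx": 0, "wy": 0, "wz": 0, "hand": 1}, {"dx": 0.008, "dy": 0.045, "dz": 0, "wx": 0, "wy": 0, "wz": 0, "hand": 1}, {"dx": 0.008, "dy": 0.045, "dz": 0, "wx": 0, "wy": 0, "wz": 0, "hand": 1}, {"dx": 0.008, "dy": 0.045, "dz": 0, "wx": 0, "wy": 0, "wz": 0, "hand": 1}, {"dx": 0.008, "dy": 0.045, "dz": 0, "wx": 0, "wy": 0, "wz": 0, "hand": 1}, {"dx": 0.007, "dy": 0.035, "dz": 0, "wx": 0, "wy": 0, "wz": 0, "hand": 1}])

```text
clock: 17.25
tcp_pos: [0.5431, -0.113, 0.3584]
eef_rot: [3.141, 0.001, -0.034]
wrist_force: [0.6, 0.7, -2.7]
opening: 0.0167
```

```bash
python3 -c "
from h import *
to(.556,-.1573,.357,-.028)"
```

```text
t17.2 tcp [ 0.5431 -0.113   0.3584] yaw -0.034 F [ 0.6  0.7 -2.7] op 0.0167 | d mm [14.4 43.8  1.4] w [ 0.   0.1 -0.4]
```

Call:
carry_out(plan=[{"dx": 0.005, "dy": 0.016, "dz": 0, "wx": 0, "wy": 0, "wz": -0.3, "hand": 1}, {"dx": 0.005, "dy": 0.016, "dz": 0, "wx": 0, "wy": 0, "wz": 0, "hand": 1}, {"dx": 0.004, "dy": 0.013, "dz": 0, "wx": 0, "wy": 0, "wz": 0, "hand": 1}, {"dx": 0, "dy": 0, "dz": 0, "wx": 0, "wy": 0, "wz": 0, "hand": 1}, {"dx": 0, "dy": 0, "dz": 0, "wx": 0, "wy": 0, "wz": 0, "hand": 1}, {"dx": 0, "dy": 0, "dz": 0, "wx": 0, "wy": 0, "wz": 0, "hand": 1}, {"dx": 0, "dy": 0, "dz": 0, "wx": 0, "wy": 0, "wz": 0, "hand": 1}, {"dx": 0, "dy": 0, "dz": 0, "wx": 0, "wy": 0, "wz": 0, "hand": 1}])

```text
clock: 18.05
tcp_pos: [0.5564, -0.1552, 0.3595]
eef_rot: [3.142, -0.0, -0.023]
wrist_force: [-0.2, 0.0, -2.2]
opening: 0.0171
```

```bash
python3 -c "
from h import *
to(.556,-.1573,.157,-.028)
to(.556,-.1573,.157,-.028)"
```

```text
t18.1 tcp [ 0.5564 -0.1552  0.3595] yaw -0.023 F [-0.2  0.  -2.2] op 0.0171 | d mm [ -0.4   2.1 202.5] w [ 0.  -0.   0.3]
t18.1 tcp [ 0.5564 -0.1552  0.3595] yaw -0.023 F [-0.2  0.  -2.2] op 0.0171 | d mm [ -0.4   2.1 202.5] w [ 0.  -0.   0.3]
```

Call:
carry_out(plan=[{"dx": 0, "dy": 0.002, "dz": 0.015, "wx": 0, "wy": 0, "wz": 0.3, "hand": 1}, {"dx": 0, "dy": 0, "dz": 0.03, "wx": 0, "wy": 0, "wz": 0, "hand": 1}, {"dx": 0, "dy": 0, "dz": 0.03, "wx": 0, "wy": 0, "wz": 0, "hand": 1}, {"dx": 0, "dy": 0, "dz": 0.03, "wx": 0, "wy": 0, "wz": 0, "hand": 1}, {"dx": 0, "dy": 0, "dz": 0.03, "wx": 0, "wy": 0, "wz": 0, "hand": 1}, {"dx": 0, "dy": 0, "dz": 0.025, "wx": 0, "wy": 0, "wz": 0, "hand": 1}, {"dx": 0, "dy": 0, "dz": 0.015, "wx": 0, "wy": 0, "wz": 0, "hand": 1}, {"dx": 0, "dy": 0, "dz": 0, "wx": 0, "wy": 0, "wz": 0, "hand": 1}])

```text
clock: 18.85
tcp_pos: [0.5543, -0.1571, 0.1807]
eef_rot: [-3.14, 0.005, -0.03]
wrist_force: [-0.2, 1.1, -3.0]
opening: 0.0172
```

```bash
python3 -c "
from h import *
to(.556,-.1573,.157,-.028)"
```

```text
t18.9 tcp [ 0.5543 -0.1571  0.1807] yaw -0.030 F [-0.2  1.1 -3. ] op 0.0172 | d mm [ 1.8  0.2 23.7] w [-0.1  0.3 -0.1]
```

Call:
carry_out(plan=[{"dx": 0.0005, "dy": 0, "dz": 0.003, "wx": 0, "wy": 0, "wz": 0, "hand": 1}, {"dx": 0, "dy": 0, "dz": 0.003, "wx": 0, "wy": 0, "wz": 0, "hand": 1}, {"dx": 0, "dy": 0, "dz": 0.003, "wx": 0, "wy": 0, "wz": 0, "hand": 1}, {"dx": 0, "dy": 0, "dz": 0.003, "wx": 0, "wy": 0, "wz": 0, "hand": 1}, {"dx": 0, "dy": 0, "dz": 0.003, "wx": 0, "wy": 0, "wz": 0, "hand": 1}, {"dx": 0, "dy": 0, "dz": 0.003, "wx": 0, "wy": 0, "wz": 0, "hand": 1}, {"dx": 0, "dy": 0, "dz": 0.002, "wx": 0, "wy": 0, "wz": 0, "hand": 1}, {"dx": 0, "dy": 0, "dz": 0, "wx": 0, "wy": 0, "wz": 0, "hand": 1}])

```text
clock: 19.65
tcp_pos: [0.5565, -0.1577, 0.1638]
eef_rot: [-3.141, 0.001, -0.029]
wrist_force: [0.3, -0.1, -3.2]
opening: 0.017
```

```bash
python3 -c "
from h import *
to(.556,-.1573,.157,-.028)"
```

```text
t19.6 tcp [ 0.5565 -0.1577  0.1638] yaw -0.029 F [ 0.3 -0.1 -3.2] op 0.0170 | d mm [-0.6 -0.4  6.8] w [-0.   0.  -0.1]
```

Call:
carry_out(plan=[{"dx": 0, "dy": 0, "dz": 0.002, "wx": 0, "wy": 0, "wz": 0, "hand": 1}, {"dx": 0, "dy": 0, "dz": 0.002, "wx": 0, "wy": 0, "wz": 0, "hand": 1}, {"dx": 0, "dy": 0, "dz": 0.001, "wx": 0, "wy": 0, "wz": 0, "hand": 1}, {"dx": 0, "dy": 0, "dz": 0.001, "wx": 0, "wy": 0, "wz": 0, "hand": 1}, {"dx": 0, "dy": 0, "dz": 0.0005, "wx": 0, "wy": 0, "wz": 0, "hand": 1}, {"dx": 0, "dy": 0, "dz": 0, "wx": 0, "wy": 0, "wz": 0, "hand": 1}, {"dx": 0, "dy": 0, "dz": 0, "wx": 0, "wy": 0, "wz": 0, "hand": 1}, {"dx": 0, "dy": 0, "dz": 0, "wx": 0, "wy": 0, "wz": 0, "hand": 1}])

```text
clock: 20.45
tcp_pos: [0.5569, -0.1579, 0.1579]
eef_rot: [3.142, -0.0, -0.029]
wrist_force: [0.2, 0.2, -2.9]
opening: 0.0168
```

```bash
python3 -c "
from h import *
to(.556,-.1573,.157,-.028)"
```

```text
t20.4 tcp [ 0.5569 -0.1579  0.1579] yaw -0.029 F [ 0.2  0.2 -2.9] op 0.0168 | d mm [-0.9 -0.5  0.9] w [ 0.  -0.  -0.1]
```

Call:
carry_out(plan=[{"dx": -0.0005, "dy": 0, "dz": 0.0005, "wx": 0, "wy": 0, "wz": 0, "hand": 1}, {"dx": 0, "dy": 0, "dz": 0.0005, "wx": 0, "wy": 0, "wz": 0, "hand": 1}, {"dx": 0, "dy": 0, "dz": 0.0005, "wx": 0, "wy": 0, "wz": 0, "hand": 1}, {"dx": 0, "dy": 0, "dz": 0, "wx": 0, "wy": 0, "wz": 0, "hand": 1}, {"dx": 0, "dy": 0, "dz": 0, "wx": 0, "wy": 0, "wz": 0, "hand": 1}, {"dx": 0, "dy": 0, "dz": 0, "wx": 0, "wy": 0, "wz": 0, "hand": 1}, {"dx": 0, "dy": 0, "dz": 0, "wx": 0, "wy": 0, "wz": 0, "hand": 1}, {"dx": 0, "dy": 0, "dz": 0, "wx": 0, "wy": 0, "wz": 0, "hand": 1}])

```text
clock: 21.25
tcp_pos: [0.5563, -0.1578, 0.157]
eef_rot: [3.141, -0.0, -0.029]
wrist_force: [-4.5, 1.3, 6.0]
opening: 0.0167
```

```bash
python3 -c "
from h import *
to(.556,-.1573,.157,-.028)"
```

```text
t21.2 tcp [ 0.5563 -0.1578  0.157 ] yaw -0.029 F [-4.5  1.3  6. ] op 0.0167 | d mm [-0.4 -0.5  0. ] w [ 0.  -0.  -0.1]
```

Seated in the notches. Releasing, then withdrawing straight up.

Call:
carry_out(plan=[{"dx": 0, "dy": 0, "dz": 0, "wx": 0, "wy": 0, "wz": 0, "hand": 0.7}, {"dx": 0, "dy": 0, "dz": 0, "wx": 0, "wy": 0, "wz": 0, "hand": 0.6}, {"dx": 0, "dy": 0, "dz": 0, "wx": 0, "wy": 0, "wz": 0, "hand": 0.4}, {"dx": 0, "dy": 0, "dz": 0, "wx": 0, "wy": 0, "wz": 0, "hand": 0.2}, {"dx": 0, "dy": 0, "dz": 0, "wx": 0, "wy": 0, "wz": 0, "hand": 0}, {"dx": 0, "dy": 0, "dz": 0, "wx": 0, "wy": 0, "wz": 0, "hand": 0}, {"dx": 0, "dy": 0, "dz": 0, "wx": 0, "wy": 0, "wz": 0, "hand": 0}, {"dx": 0, "dy": 0, "dz": 0, "wx": 0, "wy": 0, "wz": 0, "hand": 0}])

```text
clock: 22.05
tcp_pos: [0.5563, -0.1578, 0.1563]
eef_rot: [3.142, 0.0, -0.029]
wrist_force: [-0.0, 0.8, 0.9]
opening: 0.0856
```

Call:
carry_out(plan=[{"dx": 0, "dy": 0, "dz": -0.01, "wx": 0, "wy": 0, "wz": 0, "hand": 0}, {"dx": 0, "dy": 0, "dz": -0.02, "wx": 0, "wy": 0, "wz": 0, "hand": 0}, {"dx": 0, "dy": 0, "dz": -0.03, "wx": 0, "wy": 0, "wz": 0, "hand": 0}, {"dx": 0, "dy": 0, "dz": -0.03, "wx": 0, "wy": 0, "wz": 0, "hand": 0}, {"dx": 0, "dy": 0, "dz": -0.03, "wx": 0, "wy": 0, "wz": 0, "hand": 0}, {"dx": -0.04, "dy": 0, "dz": -0.01, "wx": 0, "wy": 0, "wz": 0, "hand": 0}, {"dx": -0.04, "dy": 0, "dz": 0, "wx": 0, "wy": 0, "wz": 0, "hand": 0}, {"dx": -0.04, "dy": 0, "dz": 0, "wx": 0, "wy": 0, "wz": 0, "hand": 0}])

```text
clock: 22.85
tcp_pos: [0.4355, -0.1543, 0.2876]
eef_rot: [3.141, -0.001, -0.029]
wrist_force: [-0.9, -0.3, 0.5]
opening: 0.0856
```

```bash
python3 -c "
from h import *
to(.556,-.1573,.157,-.028)
a=grab('scene');b=grab('top')
f=lambda c,u0,v0,u1,v1,k:cv2.resize(c['frame'][v0:v1,u0:u1],None,fx=k,fy=k,interpolation=cv2.INTER_CUBIC)
B=f(b,150,140,400,280,3.2); A=f(a,180,150,400,300,800/220)
cv2.imwrite('pics/c6.png',cv2.resize(np.vstack([B,A[:, :800]]),None,fx=.6,fy=.6))
n,z,R,q=bar(a,(.555,-.158),.184,.190);q=q[np.abs(q[:,0]-.557)<.014]
print(n,z,R,np.polyfit(q[:,1]+.157,q[:,0],1))"
```

```text
t22.9 tcp [ 0.4355 -0.1543  0.2876] yaw -0.029 F [-0.9 -0.3  0.5] op 0.0856 | d mm [120.4  -0.6 130.7] w [ 0.  -0.1 -0.1]
212 0.18722919264524276 ((557.4979248046875, -157.70059204101562), (130.89466857910156, 22.510543823242188), 88.70191192626953) [0.02630856 0.55785941]
```

View pics/c6.png

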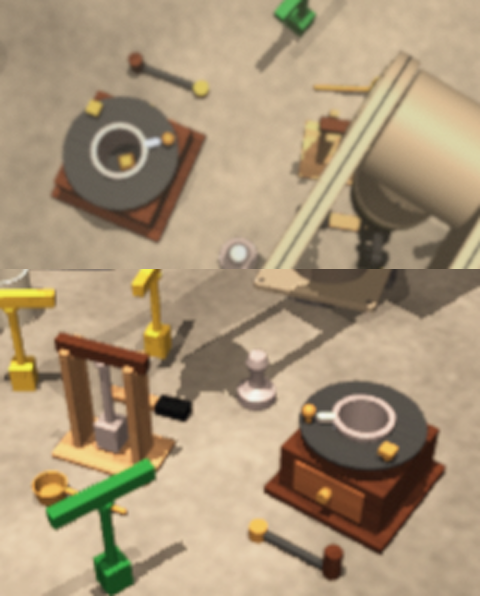

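```bash
python3 -c "
from h import *
b=load('top');g=b['frame'].min(-1).astype(float);h=b['frame'][...,2].astype(float)-b['frame'][...,0]
pts=[];ball=[];sq=[]
for v in range(180,262):
  for u in range(170,255):
    X=px2w(b,u,v,.123);d=X[:2]-[.5005,.176];R=np.hypot(*d);A=np.arctan2(d[1],d[0])
    if .042<R<.06 and abs(A+1.2)<.3 and g[v,u]>110: pts.append([A,g[v,u]-90])
    if .05<R<.09 and h[v,u]>60:
      Y=px2w(b,u,v,.131);A=np.arctan2(Y[1]-.176,Y[0]-.5005)
      if abs(A+1.24)<.2: ball.append(A)
      if abs(A-.66)<.2: sq.append(A)
p=np.array(pts);print(len(p),np.average(p[:,0],weights=p[:,1]),len(ball),np.mean(ball),len(sq),np.mean(sq))"
```

```text
36 -1.1945666407799864 67 -1.2249868417048482 67 0.6398140103431977
```

```bash
python3 -c "
from h import *
from scipy.optimize import least_squares
b=load('top');s=6
G=cv2.resize(b['frame'][180:262,170:255],None,fx=s,fy=s,interpolation=cv2.INTER_CUBIC).astype(float)
sat=G.max(-1)-G.min(-1);g=G.min(-1)
H,W=g.shape;v,u=np.mgrid[:H,:W]
d=np.array([float(b['k1']),0,0,0,0])
p=cv2.undistortPoints(np.stack([170+(u+.5)/s-.5,180+(v+.5)/s-.5],-1).reshape(-1,1,2),b['mtx'],d).reshape(H,W,2)
q=np.dstack([p,np.ones((H,W))])@b['R'];o=-b['R'].T@b['t'].ravel()
def pl(z): return o[:2]+q[...,:2]*((z-o[2])/q[...,2])[...,None]
X=pl(.125);R=np.hypot(X[...,0]-.5005,X[...,1]-.176)
for th in(120,140):
  m=(g>th)&(sat<60)&(R<.042)&(R>.028);P=X[m]
  f=least_squares(lambda c:np.hypot(P[:,0]-c[0],P[:,1]-c[1])-c[2],[.5,.176,.035]).x
  Y=pl(.122);D=Y-f[:2];RR=np.hypot(D[...,0],D[...,1]);A=np.arctan2(D[...,1],D[...,0])
  k=(g>th)&(RR>.043)&(RR<.063)&(abs(A+1.2)<.3)
  Yb=pl(.131);Db=Yb-f[:2];Ab=np.arctan2(Db[...,1],Db[...,0]);Rb=np.hypot(Db[...,0],Db[...,1])
  kb=(sat>70)&(Rb>.055)&(Rb<.085)&(abs(Ab+1.24)<.25);ks=(sat>70)&(Rb>.055)&(Rb<.085)&(abs(Ab-.65)<.25)
  print(th,m.sum(),f,'ptr',A[k].mean(),RR[k].mean(),'ball',Ab[kb].mean(),Rb[kb].mean(),'sq',Ab[ks].mean(),Rb[ks].mean())
cv2.imwrite('pics/c7.png',G[:,100:].astype(np.uint8))
"
```

```text
120 10875 [0.50073632 0.17571872 0.03612495] ptr -1.193788032499225 0.0506510091181617 ball -1.213691213548235 0.07116593024784769 sq 0.6398855446690502 0.07247643044316868
140 8478 [0.50073519 0.17559252 0.03600536] ptr -1.1932483989038316 0.050205519730942345 ball -1.21238444531482 0.07112680622142772 sq 0.6412171251072112 0.07254839300480215
```

View pics/c7.png

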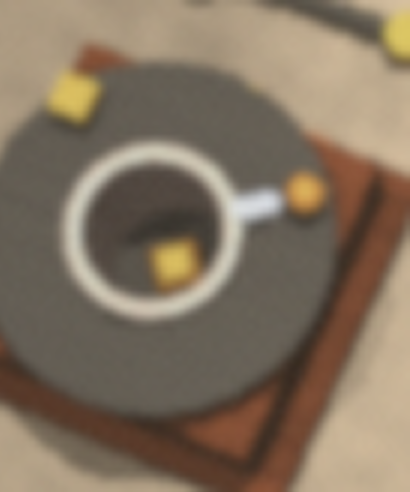

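```bash
python3 -c "
from rig import r
print(r.sign_off())"
```

```text
the job is handed in; nothing more can be done
None
```

The job is done and handed in at about 23 s of the 58 s limit. I took the steel key off its stand and lowered it over the stem until it met the floor. With it I turned the stem to the ball-headed stud, then drew the key out and hung it back by its crossbar.

**Key home:** the foot met the sleeve's floor at the expected height, with about 9 N of contact force.

**Key rehung:** the last pictures show the bar lying in both notches. It measures within about 1 mm and 0.02 rad of where it started. The other things on the counter look undisturbed, and the gripper is clear.

**Pointer:** it points at the ball stud, but the checks do not agree exactly.
- Reading the top picture by hand, and working from the key's angle, both put it within about 0.01 rad of the stud.
- The final image fit put it 0.02 rad short of the stud, or about 0.04 rad (roughly 3 mm at the stud circle) if the stud's place is worked out from both studs.
- The scene camera also read it about 0.04–0.05 rad short by one measure, though its own reading of the stud varied by about 0.06 rad.

I judged that close enough and did not turn it again.

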